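# Seal the leaning canisters and draw the leak-test gauge

## Task

Put the loose lid with the red handle onto the open canister and press it down until it is fully home, then press down the half-seated lid with the yellow handle until it too is fully home. Then make the leak test: pull the black handle of the draw gauge out until its red pointer is level with the green marker, hold it there for two seconds, and let the handle go all the way back in. Never push the open canister's black collar down without its lid, and leave the green marker and everything else on the bench as it stands.

Things in the scene. Friction and masses are not known exactly. Their poses are not given: they have to be found in the camera images.
- lid: loose lid lying on the bench, handle up: white disc 104 mm across, below it a plug 74 mm across (foot 62 mm) and 14 mm deep, on top a red bar handle 60 mm long (along x), 22 mm wide (y), 38 mm tall. Origin at the centre of the plug's underside, z up through the handle: disc from z = 14 to 24 mm, handle top at 62 mm. 0.18 kg. It may sit turned any way on its canister
- seat (a point): open canister: blue, 90 mm across, leaning 30 degrees towards its stand's front. Its mouth is a black collar (106 mm across, hole 84 mm, 22 mm tall). This point is on the axis 14 mm below the collar's top, where the lid's origin comes when the lid rests on the collar; it moves with the collar. z points out of the mouth along the axis, y is level
- collar (a joint): how far (m) the black collar is pushed down along the canister's axis: 0 to 0.003 at the start, 0.012 fully home, when it covers the orange band below it. It is stiff (about 9 N), goes down with the lid pressed onto it and stays where it is left
- half_top (a point): centre of the flat top of the yellow bar handle (60 mm long along x, 22 mm wide, 38 mm tall) of the half-seated lid (disc 104 mm across on a black collar, cannot come off), on a second, equal canister that leans 30 degrees in its own stand. z points up along the canister's axis, y is level
- half_lid (a joint): how far (m) the yellow-handled lid has been pushed down along its canister's axis: 0 to 0.005 at the start, 0.012 fully home, when the orange band below its collar is covered. Stiff, about 9 N; it stays where it is left
- sealed_top (a point): centre of the handle top of the third canister's lid (black handle), same size and lean; already fully home, nothing to do there
- gauge_grip (a point): draw gauge: low grey fixture 110 x 230 mm with a blue barrel and a black handle, an upright plate 50 mm wide (x), 14 mm thick (y), from 16 to 88 mm above the bench. This point is in its middle, 68 mm above the bench; z up; pulling out is along +y. With the handle in, the barrel (top at 54 mm) ends 70 mm behind its middle; the rod between lies below 40 mm
- gauge (a joint): how far (m) the gauge's handle is pulled out, 0 to 0.075; a spring draws it back in (about 3 N at rest, 9 N at 0.06)
- gauge_pointer (a point): tip of the small red pointer at the foot of the gauge's handle, at the handle's middle plane, 36 mm along its x and 20 mm above the bench; moves with the handle, same axes as the grip
- gauge_mark (a point): the edge of the green marker (8 mm wide, 31 mm above the bench at its top) on the scale beside the handle, at the marker's middle: when the handle is at the marked length, the pointer is here. Same axes as the grip
- marker (a joint): where the green marker stands (m): the length to which the handle has to be pulled, 0.03 to 0.06
- tape_roll: bystander: roll of blue tape lying flat, 84 mm across, 24 mm high; origin under its centre
- screwdriver: bystander: screwdriver with red handle lying on the bench, 170 mm long along its x; origin under its middle
- beaker: bystander: clear beaker, 68 mm across, 90 mm high; origin under its centre
- jar: bystander: amber jar, 70 mm across, 90 mm high; origin under its centre
- bottle: bystander: white bottle with blue cap, 66 mm across, 170 mm high; origin under its centre
- carton: bystander: cardboard carton 80 x 140 x 70 mm; origin under its centre

How it is judged:
On the way, in this order (a step that is already met when the one before it is completed fails the run):
1. the red-handled lid is brought to the open canister's mouth (within 30 mm of its seat) (distance between lid and seat below 0.03 m), for 0.05 s.
2. it sits square on the collar and is pressed fully home with it (distance between lid and seat below 0.01 m and angle between the z axis of lid and the z axis of seat, either way round below 0.12 rad and value of joint collar above 0.0105 m), for 0.1 s.
3. the yellow-handled lid is pressed fully home (value of joint half_lid above 0.0105 m), for 0.1 s.
4. the gauge is held with its pointer within 6 mm of the green marker for 1.2 s (y of gauge_pointer in the frame of gauge_mark between -0.006 and 0.006 m), for 1.2 s.
At the end, for the whole second after the job is handed in: The red-handled lid lies at rest square in the open canister's collar (origin within 10 mm of the seat, tilt within 0.12 rad), its collar and the yellow-handled lid are both pushed down at least 10.5 of 12 mm, and the gauge's handle is back in, within 6 mm of its stop (all of step 2 and value of joint half_lid above 0.0105 m and value of joint gauge below 0.006 m and linear speed of lid below 0.02 m/s); the robot touches nothing.
It fails at once if the open canister's collar is pushed down (beyond 6 mm) without its lid on it (value of joint collar above 0.006 m and distance between lid and seat above 0.03 m).
It fails at once if the green marker is shifted by more than 8 mm (distance of gauge_mark from where it was at the start of the episode above 0.008 m).
It fails at once if a bystander is pushed more than 30 mm from its place (distance of any of tape_roll, screwdriver, beaker, jar, bottle, carton from where it was at the start of the episode above 0.03 m).
It also fails if it takes over 72 s, if anything falls off the work surface, if the arm or the gripper's body presses on something with over 40 N, if the wrist force passes 120 N, or if a joint passes its speed limit or range.

## Robot

A 6-joint arm with a two-finger parallel gripper is mounted at the origin on the work surface. World frame = base frame: x ahead of the robot, y to its left, z up, the work surface at z = 0. Lengths are in m, angles in rad, forces in N, time in s.
With the tool pointing down it reaches from about 0.275 to 0.875 m from the base axis. Payload 12.5 kg.
Tool frame: the origin (TCP) lies on the centre line of the jaws, within the pads' length; the fingertips stand 17 mm ahead of it and the grasp point (between the pads) lies 2 mm behind it; z points along the fingers, y is the line along which they close (so a half turn about z gives the same grasp; the last joint's range is limited). The gripper opens to 85 mm and grips with 20 to 120 N. Pads are 22 mm wide; open, the fingers measure 114 mm over their backs; the gripper's body (76 mm by 85 mm) begins 54 mm behind the grasp point. The pads swing forward as they close: fully open they stand 13 mm farther back than shut.
Start: joints at [1.179, 0.351, 1.652, -0, 1.139, -0.085], TCP at [0.166, 0.524, 0.248] pointing down, gripper open.
Joint ranges: [-2.75, 2.75], [-0.79, 2.1], [0.01, 2.65], [-1.57, 4.71], [0.07, 3.14], [-2.87, 2.87]. Speed limits (rad/s): [2.22, 2.22, 2.79, 3.14, 3.14, 3.14].

## Interface

Orientations are given as a unit quaternion [w, x, y, z].
In Python, from cell import telemetry, grab_frame, camera_model, order gives the robot as it stands.
- The arm moves only by the tool play_rows, never from a script. Its argument "series" is a list of rows, each an object with "dp": the shift along the tool's x, y, z in cm, a list of three; "yaw": the turn about the tool's z in rad; "jaw": the finger opening in cm, from 0 to 8.54. In form: [{"dp": [tx, ty, tz], "yaw": yaw, "jaw": jaw}, ...]. A call has 1 to 20 rows; each row shifts and turns the commanded pose from where the row before left it, along the tool's axes as they then stand; what a row does not reach is not made up. A row lasts 1/10 s, in which the tool goes at most 50 mm and 8.59 degrees, less where a joint would pass 70% of its speed; a pose out of reach is approached as far as the arm can. A call with a gripper value outside its range is refused whole. The fingers move at their own pace and stop on an object; "squeeze" is the grip in N (left out, the last holds). Time passes only in rows, so rows that do not move let the fingers close. It gives the time, the measured TCP pose, the force, the opening and the grip force at its end, in the units of the state.
- telemetry.get_state(): the state, without advancing time (a new reading comes with each control period).
- grab_frame(name): name is "side" or "top" or "wrist"; returns (picture, depth): 384x512x3 uint8, blue, green, red; 384x512 float32, m along the optical axis (not along the pixel's ray), 0 where there is no reading.
- camera_model(name): a dict with "K" (3x3 intrinsics, pixels), "eye" and "rotation" of the camera in the world. Camera axes: x right, y down, z forward; pixel columns grow to the right and rows downward; lengths in m; the calibration is good to about 2 mm. A picture is of the moment at which its call begins: read the wrist's pose just before it. camera_model takes no time and is no camera call; for the wrist camera it gives the pose at the moment of the call.
- order.finish_job(): hands the job in; it is judged then, once.
The state is a dict: "time": time; "joints": joint angles; "qd": joint speeds; "joint_efforts": joint torques, N m; "tool_pos": TCP position; "tool_rot": TCP orientation; "contact_force": force on the tool from outside, world axes, zero at the start; "torque": the same for the moment, N m; "grip_width": opening from 0.0 (shut) to 1.0 (fully open); "grip_force": force on a finger pad.
Only numpy, scipy, OpenCV 4.12 (cv2) and the standard library are available. Lean on these libraries where they do the work, as an engineer would, in place of code of your own. Each camera call takes 0.05 s, during which the arm holds its last target. There are 200 camera calls.

## Working session

There is one attempt and no reset: what is moved stays moved. The work goes in short steps, Python scripts to look and compute and a tool call to move; the robot and the scene stay as the last step left them, time stands still between calls to the robot, and variables do not carry over. Pictures are saved under pics/ and viewed, at most 10 in all, crops included, and the job is handed in when it is done.

Besides the shell and the picture viewer there is one more tool, called as name([rows], argument=value, ...), one row to a line, values as JSON. play_rows: Moves the arm, as the interface text tells. Its arguments: {"type":"object","properties":{"series":{"type":"array"},"squeeze":{"type":"number"}},"required":["series"]}

```bash
mkdir -p pics; ls; python3 - <<'E'
from cell import telemetry, grab_frame, camera_model
import cv2, numpy as np
s=telemetry.get_state(); print(s)
for n in ("side","top"):
    im,d=grab_frame(n); cv2.imwrite(f"pics/{n}0.png",im); np.savez(f"{n}0.npz",im=im,d=d); m=camera_model(n); print(n,m)
E
```

```text
pics
{'time': 0.0, 'joints': array([ 1.17941346e+00,  3.51242074e-01,  1.65243930e+00, -1.71620242e-05,
        1.13908138e+00, -8.46340952e-02]), 'qd': array([-0.00028958,  0.00018429,  0.00035343, -0.00046609,  0.00076927,
        0.00232004]), 'joint_efforts': array([-4.35889851e-04, -5.06103230e+01, -2.91405523e+01, -5.17327851e-05,
        4.53281231e-03,  2.74305540e-05]), 'tool_pos': array([0.16595548, 0.52403596, 0.24774943]), 'tool_rot': array([-1.30363380e-04,  1.52770194e-01,  9.88261567e-01, -5.70391742e-04]), 'contact_force': array([ 0.22476041, -0.61710305,  0.49761706]), 'torque': array([-0.00394899, -0.02574368, -0.03457501]), 'grip_force': 0.0, 'grip_width': 0.9991598373274322}
side {'K': array([[391.86187246,   0.        , 253.74587287],
       [  0.        , 391.86187246, 182.6087091 ],
       [  0.        ,   0.        ,   1.        ]]), 'eye': array([ 0.1781052 , -0.6898574 ,  0.92797409]), 'rotation': array([-0.37585946,  0.88349696, -0.25957078,  0.10385466])}
top {'K': array([[428.1840381 ,   0.        , 257.05498979],
       [  0.        , 428.1840381 , 194.3005225 ],
       [  0.        ,   0.        ,   1.        ]]), 'eye': array([ 0.48231297, -0.01700912,  1.56770842]), 'rotation': array([ 0.02661626, -0.69680944,  0.71632274, -0.0250979 ])}
```

View pics/side0.png

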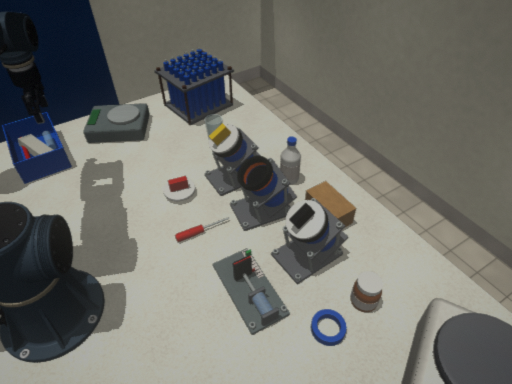

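View pics/top0.png

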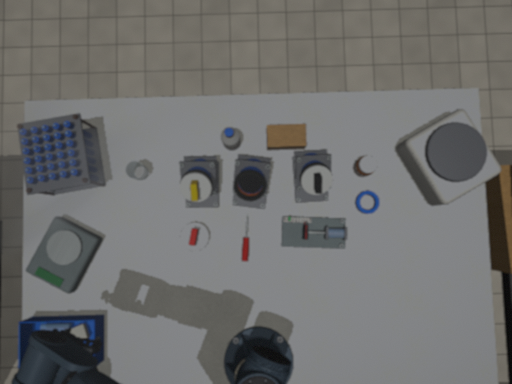

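The top view shows the loose red lid at (195,236), the half-seated yellow lid at (196,186), the open canister at (251,183), and the sealed canister at (316,180). The gauge is at (305,231) with its barrel to the right, so it pulls toward +y. The canisters lean toward the robot.

```bash
cat > h.py <<'E'
import numpy as np, cv2
from scipy.spatial.transform import Rotation as R
def rot(q): return R.from_quat([q[1],q[2],q[3],q[0]]).as_matrix()
def cloud(d,m):
    v,u=np.mgrid[:d.shape[0],:d.shape[1]]
    K=m['K']; r=np.stack([(u-K[0,2])/K[0,0],(v-K[1,2])/K[1,1],np.ones_like(d)],-1)*d[...,None]
    return r@rot(m['rotation']).T+np.array(m['eye'])
def ray(u,v,m,z):
    K=m['K']; r=rot(m['rotation'])@np.array([(u-K[0,2])/K[0,0],(v-K[1,2])/K[1,1],1]); e=np.array(m['eye'])
    return e+r*(z-e[2])/r[2]
def blobs(mask,n=40):
    k,l,st,c=cv2.connectedComponentsWithStats(mask.astype(np.uint8)); return [(l==i) for i in range(1,k) if st[i,4]>=n]
E
python3 - <<'E'
from h import *; from cell import camera_model
for n in("top","side"):
    f=np.load(n+"0.npz"); im,d=f['im'],f['d']; P=cloud(d,camera_model(n)); h=cv2.cvtColor(im,cv2.COLOR_BGR2HSV)
    H,S,V=h[...,0],h[...,1],h[...,2]
    print(n,"bench z",np.median(P[250:300,330:400,2]) if n=='top' else '')
    for c,m in (("red",((H<6)|(H>174))&(S>150)&(V>60)),("yellow",(H>18)&(H<35)&(S>150)&(V>90)),("green",(H>45)&(H<85)&(S>80)&(V>40)),("dark",(V<55)),("orange",(H>=6)&(H<17)&(S>170))):
        for b in blobs(m,6 if c in("green","orange") else 25):
            vs,us=np.nonzero(b); p=P[b]; p=p[(p[:,0]>.25)&(p[:,0]<.9)&(abs(p[:,1])<.6)]
            if len(p)<4: continue
            print(c,len(p),"px",us.mean().round(1),vs.mean().round(1),"med",np.median(p,0).round(3),"min",np.percentile(p,3,axis=0).round(3),"max",np.percentile(p,97,axis=0).round(3))
E
```

```text
top bench z 0.001284801080999931
red 68 px 193.3 236.2 med [0.452 0.213 0.063] min [0.428 0.202 0.057] max [0.477 0.221 0.069]
red 91 px 245.1 248.8 med [0.4   0.033 0.026] min [0.365 0.025 0.019] max [0.437 0.041 0.033]
yellow 100 px 194.1 190.9 med [0.597 0.184 0.217] min [0.573 0.175 0.204] max [0.623 0.192 0.229]
dark 45 px 428.6 155.0 med [ 0.704 -0.584  0.16 ] min [ 0.653 -0.598  0.154] max [ 0.759 -0.579  0.167]
dark 60 px 310.7 166.0 med [ 0.677 -0.191  0.177] min [ 0.649 -0.237  0.129] max [ 0.688 -0.161  0.189]
dark 72 px 203.8 174.9 med [0.657 0.149 0.184] min [0.627 0.132 0.106] max [0.668 0.204 0.196]
dark 722 px 250.0 183.9 med [0.622 0.007 0.154] min [ 0.574 -0.039  0.128] max [0.659 0.053 0.201]
dark 108 px 317.5 182.9 med [ 0.612 -0.209  0.21 ] min [ 0.585 -0.217  0.194] max [ 0.642 -0.201  0.226]
dark 10 px 500.5 256.8 med [ 0.482 -0.017  1.568] min [ 0.482 -0.017  1.568] max [ 0.482 -0.017  1.568]
dark 27 px 303.5 231.3 med [ 0.459 -0.174  0.051] min [ 0.437 -0.176  0.036] max [ 0.48  -0.173  0.085]
dark 121 px 87.1 260.6 med [0.413 0.572 0.043] min [0.354 0.548 0.
[... 1031 characters left out ...]
px 109.3 136.4 med [0.391 0.583 0.031] min [0.363 0.566 0.012] max [0.425 0.599 0.048]
dark 865 px 254.5 173.7 med [0.619 0.019 0.159] min [ 0.571 -0.04   0.127] max [0.655 0.059 0.198]
dark 286 px 301.8 215.7 med [ 0.61  -0.218  0.202] min [ 0.585 -0.22   0.176] max [ 0.636 -0.203  0.22 ]
dark 156 px 315.4 233.9 med [ 0.63  -0.252  0.152] min [ 0.593 -0.26   0.093] max [ 0.672 -0.218  0.18 ]
dark 262 px 242.2 269.0 med [ 0.452 -0.183  0.058] min [ 0.431 -0.185  0.02 ] max [ 0.477 -0.179  0.088]
dark 31 px 440.0 363.5 med [ 0.654 -0.593  0.164] min [ 0.644 -0.599  0.158] max [ 0.673 -0.584  0.168]
orange 8 px 245.2 174.8 med [0.605 0.046 0.138] min [0.598 0.039 0.132] max [0.61  0.049 0.143]
```

play_rows([
  {"dp": [0,0,0],"yaw": 0,"jaw": 8.5},
])

```text
time: 0.2
tool_pos: [0.166, 0.5242, 0.248]
tool_rot: [-0.0, 0.153, 0.988, -0.0]
contact_force: [-0.1, -0.6, -0.2]
grip_width: 0.991
grip_force: 0.0
```

```bash
python3 - <<'E'
from h import *; from cell import camera_model
C=[]
for n in("top","side"):
    f=np.load(n+"0.npz"); im,d=f['im'],f['d']; P=cloud(d,camera_model(n)); h=cv2.cvtColor(im,cv2.COLOR_BGR2HSV)
    C.append(np.hstack([P.reshape(-1,3),h.reshape(-1,3)]))
    H,S,V=h[...,0],h[...,1],h[...,2]
    for c,m in (("red",((H<6)|(H>174))&(S>120)&(P[...,0]>.42)&(P[...,1]>.15)&(P[...,1]<.3)&(P[...,2]>.055)),("yel",(H>18)&(H<35)&(S>120)&(P[...,2]>.15)&(P[...,1]<.3)),
      ("seal",(V<60)&(P[...,2]>.19)&(P[...,1]<-.15)&(P[...,1]>-.26)&(P[...,0]<.65)&(P[...,0]>.5))):
        p=P[m]
        cc=np.median(p,0)
        for _ in range(1):
            u,s,vt=np.linalg.svd(p-p.mean(0),full_matrices=False)
        r=cv2.minAreaRect(p[:,:2].astype(np.float32))
        print(n,c,len(p),p.mean(0).round(4),"dir",vt[0].round(3),"yaw",np.degrees(np.arctan2(vt[0,1],vt[0,0])).round(1),"rect",[np.round(x,3) for x in r])
    # white lids: plane fit
    for nm,(ya,yb) in (("half",(.1,.26)),("sealed",(-.27,-.14))):
        p=P[(S<60)&(V>120)&(P[...,1]>ya)&(P[...,1]<yb)&(P[...,0]>.5)&(P[...,0]<.7)&(P[...,2]>.11)]
        c=np.median(p,0); 
        for _ in range(4):
            u,s,vt=np.linalg.svd(p-p.mean(0),full_matrices=False); nn=vt[2]*np.sign(vt[2,2]); r=(p-p.mean(0))@nn; p=p[abs(r)<max(.003,1.5*r.std())]
        print(n,nm,len(p),p.mean(0).round(4),"n",nn.round(3),"tilt",np.degrees(np.arccos(nn[2])).round(1),"az",np.degrees(np.arctan2(nn[1],nn[0])).round(1),"std",r.std().round(4))
    p=P[(V<70)&(S<120)&(P[...,1]>-.06)&(P[...,1]<.08)&(P[...,0]>.5)&(P[...,0]<.7)&(P[...,2]>.11)]
    n0=np.array([-.5,0,.866]); t=p@n0; print("collar hist",np.histogram(t,bins=np.arange(t.min(),t.max()+.004,.004))[0],t.min().round(3))
    m=P.reshape(-1,3)
E
```

```text
top red 83 [0.4512 0.2121 0.0624] dir [-0.976  0.216 -0.002] yaw 167.5 rect [array([0.451, 0.212]), array([0.02 , 0.054]), np.float64(80.449)]
top yel 120 [0.5971 0.1804 0.2393] dir [-0.083 -0.146  0.986] yaw -119.5 rect [array([0.536, 0.1  ]), array([0.252, 0.055]), np.float64(52.903)]
top seal 108 [ 0.6129 -0.2089  0.21  ] dir [-0.917 -0.044 -0.396] yaw -177.3 rect [array([ 0.614, -0.209]), array([0.058, 0.016]), np.float64(2.92)]
top half 322 [0.6172 0.1846 0.1858] n [-0.508  0.017  0.861] tilt 30.6 az 178.1 std 0.0015
top sealed 338 [ 0.6282 -0.2123  0.1786] n [-0.507 -0.022  0.862] tilt 30.5 az -177.5 std 0.0016
collar hist [  6   6   9  13   9   4   4   1  10  96 161  84  21   4  17  27  28  45
  83 104  84  13] -0.23
side red 93 [0.4501 0.2136 0.061 ] dir [-0.974  0.226 -0.023] yaw 166.9 rect [array([0.451, 0.215]), array([0.023, 0.055]), np.float64(72.121)]
side yel 233 [0.5966 0.1777 0.2084] dir [-0.351 -0.716  0.604] yaw -116.1 rect [array([ 0.379, -0.238]), array([0.986, 0.062]), np.float64(62.486)]
side seal 234 [ 0.6106 -0.2138  0.2053] dir [-0.954  0.044 -0.298] yaw 177.4 rect [array([ 0.613, -0.21 ]), array([0.061, 0.02 ]), np.float64(1.437)]
side half 304 [0.6132 0.1724 0.1829] n [-0.497  0.009  0.868] tilt 29.8 az 179.0 std 0.0014
side sealed 724 [ 0.6261 -0.2146  0.1761] n [-0.5   -0.024  0.866] tilt 30.0 az -177.3 std 0.0014
collar hist [  5   2   2   1   3  12  35  16   0   0   5   3  39 190  69   9  10  28
  42  62  60 104 138 134  27] -0.244
```

```bash
python3 - <<'E'
from h import *; from cell import camera_model
from scipy.optimize import least_squares
for n in("top","side"):
    f=np.load(n+"0.npz"); im,d=f['im'],f['d']; P=cloud(d,camera_model(n)); h=cv2.cvtColor(im,cv2.COLOR_BGR2HSV)
    H,S,V=h[...,0],h[...,1],h[...,2]
    p=P[(V<90)&(P[...,1]>-.07)&(P[...,1]<.09)&(P[...,0]>.5)&(P[...,0]<.7)&(P[...,2]>.11)]
    n0=np.array([-.5,0,.866]); t=p@n0; q=p[t>np.percentile(t,99)-.009]
    for _ in range(6):
        c=q.mean(0); vt=np.linalg.svd(q-c,full_matrices=False)[2]; nn=vt[2]*np.sign(vt[2,2]); r=(q-c)@nn; q=q[abs(r)<.003]
    y=np.cross([0,0,1],-nn); y=np.cross(nn,np.cross([0,0,1],nn)); 
    yl=np.cross([0,0,1],nn); yl/=np.linalg.norm(yl); xl=np.cross(yl,nn)
    ab=np.c_[(q-c)@xl,(q-c)@yl]
    s=least_squares(lambda v:np.hypot(ab[:,0]-v[0],ab[:,1]-v[1])-.0475,[0,0],loss='soft_l1',f_scale=.003)
    ce=c+s.x[0]*xl+s.x[1]*yl; rr=np.hypot(*(ab-s.x).T)
    print(n,len(q),"centre top",ce.round(4),"n",nn.round(3),"tilt",np.degrees(np.arccos(nn[2])).round(1),"az",np.degrees(np.arctan2(nn[1],nn[0])).round(1),"radii",np.percentile(rr,[5,50,95]).round(4),"seat",(ce-.014*nn).round(4))
    # yellow, robust
    p=P[(H>18)&(H<35)&(S>120)&(P[...,2]>.15)&(P[...,2]<.235)&(P[...,1]>.1)&(P[...,1]<.25)&(P[...,0]>.5)&(P[...,0]<.7)]
    n1=np.array([-.5,.01,.866]); t=p@n1; q=p[t>np.percentile(t,97)-.006]
    rct=cv2.minAreaRect(q[:,:2].astype(np.float32)); print(n,"yellow top",q.mean(0).round(4),((q.min(0)+q.max(0))/2).round(4),[np.round(x,3) for x in rct])
E
```

```text
top 171 centre top [0.6109 0.0075 0.1784] n [-0.5    0.052  0.865] tilt 30.1 az 174.1 radii [0.042  0.0469 0.052 ] seat [0.6179 0.0067 0.1663]
top yellow top [0.5941 0.1841 0.2173] [0.5941 0.1836 0.2168] [array([0.594, 0.184]), array([0.019, 0.049]), np.float64(85.116)]
side 252 centre top [0.6103 0.0109 0.1762] n [-0.496  0.065  0.866] tilt 30.0 az 172.6 radii [0.0422 0.0475 0.0521] seat [0.6172 0.01   0.1641]
side yellow top [0.5932 0.1856 0.2149] [0.5935 0.1859 0.2141] [array([0.593, 0.186]), array([0.023, 0.05 ]), np.float64(89.891)]
```

play_rows([
  {"dp": [0,0,0],"yaw": -0.085,"jaw": 6},
  {"dp": [-2.89,-2.01,1.06],"yaw": 0,"jaw": 6},
  {"dp": [-2.89,-2.01,1.06],"yaw": 0,"jaw": 6},
  {"dp": [-2.89,-2.01,1.06],"yaw": 0,"jaw": 6},
  {"dp": [-2.89,-2.01,1.06],"yaw": 0,"jaw": 6},
  {"dp": [-2.89,-2.01,1.06],"yaw": 0,"jaw": 6},
  {"dp": [-2.89,-2.01,1.06],"yaw": 0,"jaw": 6},
  {"dp": [-2.89,-2.01,1.06],"yaw": 0,"jaw": 6},
  {"dp": [-2.89,-2.01,1.06],"yaw": 0,"jaw": 6},
  {"dp": [-2.89,-2.01,1.06],"yaw": 0,"jaw": 6},
  {"dp": [-2.89,-2.01,1.06],"yaw": 0,"jaw": 6},
  {"dp": [-2.89,-2.01,1.06],"yaw": 0,"jaw": 6},
  {"dp": [-2.89,-2.01,1.06],"yaw": 0,"jaw": 6},
  {"dp": [0,0,0],"yaw": 0,"jaw": 6},
], squeeze=25)

```text
time: 1.6
tool_pos: [0.4529, 0.2102, 0.1199]
tool_rot: [-0.0, 0.112, 0.994, -0.0]
contact_force: [0.3, -0.0, -0.3]
grip_width: 0.704
grip_force: 0.0
```

```bash
cat >> h.py <<'E'
def to(target):
    from cell import telemetry
    s=telemetry.get_state(); M=rot(s['tool_rot']); d=M.T@(np.array(target)-s['tool_pos'])*100
    print("t",round(s['time'],2),"pos",s['tool_pos'].round(4),"yaz",np.degrees(np.arctan2(M[1,1],M[0,1])).round(2),"tool z",M[:,2].round(3),"dp cm",d.round(2),"F",np.round(s['contact_force'],1))
E
python3 - <<'E'
from h import *
from cell import grab_frame,camera_model
to([.451,.2128,.048])
m=camera_model("wrist"); im,d=grab_frame("wrist"); P=cloud(d,m); h=cv2.cvtColor(im,cv2.COLOR_BGR2HSV)
H,S=h[...,0],h[...,1]
k=((H<6)|(H>174))&(S>120)&(P[...,2]>.05)&(P[...,2]<.08)&(P[...,1]>.12)
p=P[k]; print(len(p), cv2.minAreaRect(p[:,:2].astype(np.float32)),np.median(p,0)); cv2.imwrite("pics/w1.png",im)
E
```

```text
t 1.6 pos [0.4529 0.2102 0.1199] yaz 77.11 tool z [-0.001 -0.001 -1.   ] dp cm [0.24 0.22 7.19] F [ 0.3 -0.  -0.3]
2304 ((0.4489307701587677, 0.2183486968278885), (0.021031366661190987, 0.05889948830008507), 78.38481903076172) [0.44602362 0.21887928 0.06145694]
```

play_rows([
  {"dp": [0.2,0.25,1.8],"yaw": 0,"jaw": 6},
  {"dp": [0.2,0.25,1.8],"yaw": 0,"jaw": 6},
  {"dp": [0,0,1.8],"yaw": 0,"jaw": 6},
  {"dp": [0,0,1.8],"yaw": 0,"jaw": 6},
  {"dp": [0,0,0],"yaw": 0,"jaw": 1.5},
  {"dp": [0,0,0],"yaw": 0,"jaw": 1.5},
  {"dp": [0,0,0],"yaw": 0,"jaw": 1.5},
  {"dp": [0,0,0],"yaw": 0,"jaw": 1.5},
  {"dp": [0,0,0],"yaw": 0,"jaw": 1.5},
  {"dp": [0,0,0],"yaw": 0,"jaw": 1.5},
], squeeze=25)

```text
time: 2.65
tool_pos: [0.4489, 0.2189, 0.05]
tool_rot: [0.001, 0.111, 0.994, 0.0]
contact_force: [-1.7, 2.3, 7.8]
grip_width: 0.254
grip_force: 26.8
```

play_rows([
  {"dp": [0,0,-2],"yaw": 0,"jaw": 1.5},
  {"dp": [0,0,-4],"yaw": 0,"jaw": 1.5},
  {"dp": [0,0,-4],"yaw": -0.09,"jaw": 1.5},
  {"dp": [0,0,-4],"yaw": -0.09,"jaw": 1.5},
  {"dp": [0,0,-4],"yaw": -0.09,"jaw": 1.5},
  {"dp": [0,0,-4],"yaw": 0,"jaw": 1.5},
  {"dp": [0,0,-4],"yaw": 0,"jaw": 1.5},
  {"dp": [0,0,0],"yaw": 0,"jaw": 1.5},
])

```text
time: 3.45
tool_pos: [0.45, 0.219, 0.3145]
tool_rot: [0.004, -0.024, 1.0, 0.001]
contact_force: [0.2, -0.0, -1.4]
grip_width: 0.252
grip_force: 25.7
```

```bash
python3 - <<'E'
from h import *
to([.613,-.2105,.285])
E
```

```text
t 3.45 pos [0.45   0.219  0.3145] yaz 92.76 tool z [ 0.008  0.003 -1.   ] dp cm [-14.19 -43.69   2.95] F [ 0.2 -0.  -1.4]
```

play_rows([
  {"dp": [-1.2,-3.64,0],"yaw": 0,"jaw": 1.5},
  {"dp": [-1.2,-3.64,0],"yaw": 0,"jaw": 1.5},
  {"dp": [-1.2,-3.64,0],"yaw": 0,"jaw": 1.5},
  {"dp": [-1.2,-3.64,0],"yaw": 0,"jaw": 1.5},
  {"dp": [-1.2,-3.64,0],"yaw": 0,"jaw": 1.5},
  {"dp": [-1.2,-3.64,0],"yaw": 0,"jaw": 1.5},
  {"dp": [-1.2,-3.64,0],"yaw": 0,"jaw": 1.5},
  {"dp": [-1.2,-3.64,0],"yaw": 0,"jaw": 1.5},
  {"dp": [-1.2,-3.64,0],"yaw": 0,"jaw": 1.5},
  {"dp": [-1.2,-3.64,0],"yaw": 0,"jaw": 1.5},
  {"dp": [-1.2,-3.64,0],"yaw": 0,"jaw": 1.5},
  {"dp": [-1.2,-3.64,0],"yaw": 0,"jaw": 1.5},
  {"dp": [0,0,0],"yaw": 0,"jaw": 1.5},
  {"dp": [0,0,0],"yaw": 0,"jaw": 1.5},
])

```text
time: 4.85
tool_pos: [0.613, -0.2113, 0.3078]
tool_rot: [-0.001, -0.023, 1.0, 0.0]
contact_force: [0.1, -0.1, -1.1]
grip_width: 0.256
grip_force: 25.8
```

```bash
python3 - <<'E'
from h import *
from cell import grab_frame
to([.613,-.2105,.285])
im,d=grab_frame("side"); cv2.imwrite("pics/s2.png",cv2.resize(im[80:300,180:400],None,fx=2.5,fy=2.5))
E
```

```text
t 4.85 pos [ 0.613  -0.2113  0.3078] yaz 92.69 tool z [-0.002  0.001 -1.   ] dp cm [-0.01  0.07  2.28] F [ 0.1 -0.1 -1.1]
```

View pics/s2.png

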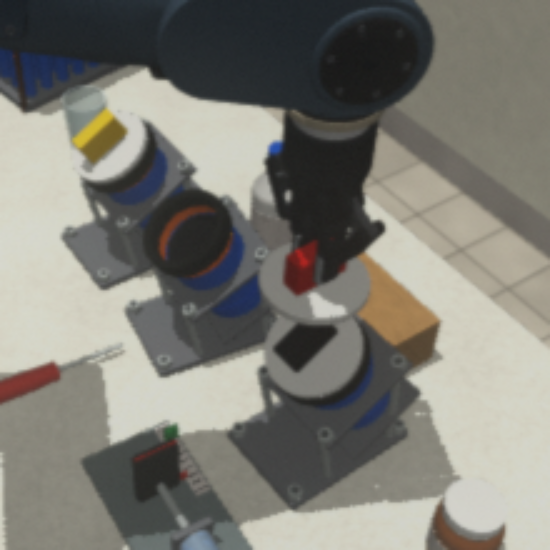

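The lid is held level over the sealed lid's handle, with the handle centre near (305,345) in the crop. I'll roll it over that handle's upper corner to give it the 30° lean.

play_rows([
  {"dp": [0,0,1.6],"yaw": 0,"jaw": 1.5},
  {"dp": [0,0,1.5],"yaw": 0,"jaw": 1.5},
  {"dp": [0.24,0,0.17],"yaw": 0,"jaw": 1.5},
  {"dp": [0.24,0,0.17],"yaw": 0,"jaw": 1.5},
  {"dp": [0.24,0,0.17],"yaw": 0,"jaw": 1.5},
  {"dp": [0.24,0,0.17],"yaw": 0,"jaw": 1.5},
  {"dp": [0.24,0,0.17],"yaw": 0,"jaw": 1.5},
])

```text
time: 5.6
tool_pos: [0.6021, -0.2114, 0.2711]
tool_rot: [0.002, -0.024, 1.0, -0.0]
contact_force: [1.7, 1.6, 7.9]
grip_width: 0.252
grip_force: 27.0
```

play_rows([
  {"dp": [0.19,0,0.23],"yaw": 0,"jaw": 1.5},
  {"dp": [0.19,0,0.23],"yaw": 0,"jaw": 1.5},
  {"dp": [0.19,0,0.23],"yaw": 0,"jaw": 1.5},
])

```text
time: 5.9
tool_pos: [0.596, -0.2118, 0.2653]
tool_rot: [0.002, -0.024, 1.0, -0.001]
contact_force: [-4.9, 3.4, 15.6]
grip_width: 0.252
grip_force: 29.7
```

play_rows([
  {"dp": [0.19,0,0.23],"yaw": 0,"jaw": 1.5},
  {"dp": [0.19,0,0.23],"yaw": 0,"jaw": 1.5},
  {"dp": [0.1,0,0.2],"yaw": 0,"jaw": 1.5},
])

```text
time: 6.2
tool_pos: [0.5908, -0.2121, 0.2587]
tool_rot: [0.001, -0.024, 1.0, -0.001]
contact_force: [-8.7, 3.3, 17.5]
grip_width: 0.251
grip_force: 32.0
```

```bash
cat >> h.py <<'E'
def lidpose(n,tag=None):
    """plane fit of the red lid's white disc near the tool"""
    from cell import telemetry,grab_frame,camera_model
    t=telemetry.get_state()['tool_pos']; im,d=grab_frame(n); P=cloud(d,camera_model(n)); h=cv2.cvtColor(im,cv2.COLOR_BGR2HSV)
    H,S,V=h[...,0],h[...,1],h[...,2]; D=P-t
    near=(np.hypot(D[...,0],D[...,1])<.065)
    w=near&(S<60)&(V>110)&(D[...,2]<.02)&(D[...,2]>-.056); r=near&((H<6)|(H>174))&(S>120)&(abs(D[...,2])<.04)
    p=P[w]
    for _ in range(6):
        c=p.mean(0); vt=np.linalg.svd(p-c,full_matrices=False)[2]; nn=vt[2]*np.sign(vt[2,2]); e=(p-c)@nn; p=p[abs(e)<max(.0025,1.5*e.std())]
    print(n,w.sum(),len(p),"disc c",c.round(4),"n",nn.round(3),"tilt",np.degrees(np.arccos(nn[2])).round(1),"az",np.degrees(np.arctan2(nn[1],nn[0])).round(1),"sd",e.std().round(4),"red n",r.sum(),P[r].mean(0).round(4) if r.any() else '')
    v,u=np.nonzero(w|r)
    if tag and len(v): 
        a,b=int(v.mean()),int(u.mean()); cv2.imwrite(f"pics/{tag}.png",cv2.resize(im[max(a-90,0):a+90,max(b-100,0):b+100],None,fx=3,fy=3))
    return c,nn
E
python3 - <<'E'
from h import *
to([.5915,-.2105,.255]); lidpose("side","s3"); lidpose("top")
E
```

```text
t 6.2 pos [ 0.5908 -0.2121  0.2587] yaz 92.77 tool z [ 0.002 -0.001 -1.   ] dp cm [-0.08  0.15  0.37] F [-8.7  3.3 17.5]
side 696 620 disc c [ 0.5912 -0.2272  0.2339] n [-0.319 -0.018  0.948] tilt 18.6 az -176.8 sd 0.0012 red n 157 [ 0.5745 -0.2166  0.2639]h.py:26: RuntimeWarning: Mean of empty slice.
  c=p.mean(0); vt=np.linalg.svd(p-c,full_matrices=False)[2]; nn=vt[2]*np.sign(vt[2,2]); e=(p-c)@nn; p=p[abs(e)<max(.0025,1.5*e.std())]
  ret = um.true_divide(
Traceback (most recent call last):
  File "h.py", line 26, in lidpose
    c=p.mean(0); vt=np.linalg.svd(p-c,full_matrices=False)[2]; nn=vt[2]*np.sign(vt[2,2]); e=(p-c)@nn; p=p[abs(e)<max(.0025,1.5*e.std())]
                                                                  ~~^^^
IndexError: index 2 is out of bounds for axis 0 with size 0
```

View pics/s3.png

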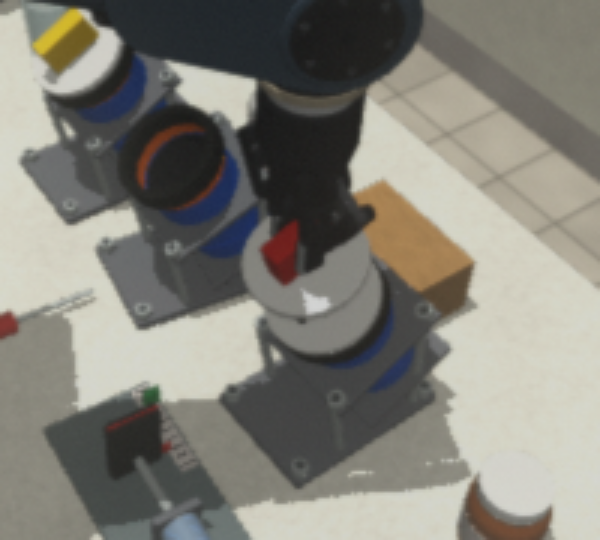

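The lid has tilted to about 19° in the right direction, so I'll keep rolling.

play_rows([
  {"dp": [0.17,0,0.24],"yaw": 0,"jaw": 1.5},
  {"dp": [0.17,0,0.24],"yaw": 0,"jaw": 1.5},
  {"dp": [0.17,0,0.24],"yaw": 0,"jaw": 1.5},
  {"dp": [0.0,0,0.0],"yaw": 0,"jaw": 1.5},
])

```text
time: 6.7
tool_pos: [0.5857, -0.2122, 0.2507]
tool_rot: [0.001, -0.024, 1.0, -0.0]
contact_force: [-5.8, 1.5, 10.0]
grip_width: 0.255
grip_force: 33.5
```

```bash
python3 - <<'E'
from h import *
to([.5915,-.2105,.255]); lidpose("side")
E
```

```text
t 6.7 pos [ 0.5857 -0.2122  0.2507] yaz 92.76 tool z [ 0.001 -0.001 -1.   ] dp cm [-0.59  0.15 -0.43] F [-5.8  1.5 10. ]
side 650 550 disc c [ 0.5883 -0.2282  0.2266] n [-0.47  -0.027  0.882] tilt 28.1 az -176.7 sd 0.0011 red n 152 [ 0.5697 -0.2161  0.2561]
```

play_rows([
  {"dp": [0.1,0,0.2],"yaw": 0,"jaw": 1.5},
  {"dp": [0.05,0,0.15],"yaw": 0,"jaw": 1.5},
  {"dp": [0.0,0,0.0],"yaw": 0,"jaw": 1.5},
  {"dp": [0.5,0,-1],"yaw": 0,"jaw": 1.5},
  {"dp": [1,0,-3],"yaw": 0,"jaw": 1.5},
  {"dp": [1,0,-3],"yaw": 0.08,"jaw": 1.5},
  {"dp": [0,0,-3],"yaw": 0.08,"jaw": 1.5},
  {"dp": [0,0,0],"yaw": 0,"jaw": 1.5},
  {"dp": [0,0,0],"yaw": 0,"jaw": 1.5},
])

```text
time: 7.65
tool_pos: [0.5591, -0.2135, 0.3454]
tool_rot: [0.0, 0.055, 0.998, -0.0]
contact_force: [-0.6, -0.1, -2.5]
grip_width: 0.252
grip_force: 32.3
```

```bash
python3 - <<'E'
from h import *
to([.5915,-.2105,.255]); lidpose("side")
E
```

```text
t 7.65 pos [ 0.5591 -0.2135  0.3454] yaz 83.65 tool z [ 0. -0. -1.] dp cm [-3.19  0.66  9.04] F [-0.6 -0.1 -2.5]
side 738 649 disc c [ 0.5653 -0.2354  0.3251] n [-0.492  0.051  0.869] tilt 29.7 az 174.0 sd 0.0011 red n 176 [ 0.5438 -0.2157  0.3491]
```

```bash
cat >> h.py <<'E'
def disc(n):
    from cell import telemetry,grab_frame,camera_model
    from scipy.optimize import least_squares
    t=telemetry.get_state()['tool_pos']; im,d=grab_frame(n); P=cloud(d,camera_model(n)); h=cv2.cvtColor(im,cv2.COLOR_BGR2HSV)
    S,V=h[...,1],h[...,2]; D=P-t
    w=(np.hypot(D[...,0],D[...,1])<.09)&(S<60)&(V>80)&(D[...,2]<.04)&(D[...,2]>-.07)
    p=P[w]; q=p
    for _ in range(8):
        c=q.mean(0); vt=np.linalg.svd(q-c,full_matrices=False)[2]; nn=vt[2]*np.sign(vt[2,2]); e=(q-c)@nn; q=q[abs(e)<max(.0025,1.5*e.std())]
    yl=np.cross([0,0,1],nn); yl/=np.linalg.norm(yl); xl=np.cross(yl,nn)   # xl: down-slope/outward, yl level
    ab=np.c_[(q-c)@xl,(q-c)@yl].astype(np.float32); hu=cv2.convexHull(ab)[:,0]
    # dense hull boundary not needed; robust circle of known radius
    s=least_squares(lambda v:np.hypot(hu[:,0]-v[0],hu[:,1]-v[1])-.0515,[0,0],loss='soft_l1',f_scale=.0015)
    ce=c+s.x[0]*xl+s.x[1]*yl; og=ce-.024*nn
    print(n,len(q),"top centre",ce.round(4),"n",nn.round(3),"hull res mm",(1000*s.fun).round(1),"origin",og.round(4),"TCP-origin: along xl,yl,n mm",(1000*np.array([xl,yl,nn])@(t-og)).round(1),"xl",xl.round(2))
    return og,nn
E
python3 - <<'E'
from h import *
disc("side"); disc("top")
E
```

```text
side 692 top centre [ 0.572  -0.2153  0.3267] n [-0.49   0.049  0.87 ] hull res mm [-1.  -1.3 -0.4 -0.3  0.5  0.2 -0.5 -0.1  0.7 -0.1  0.  -1.1 -0.7  0.4
  0.1 -0.1 -0.2 -0.8 -0.5 -2.1 -0.6 -0.3 -0.1  0.7  0.6  0.4 -0.5] origin [ 0.5837 -0.2165  0.3058] TCP-origin: along xl,yl,n mm [ 2.8 -0.7 45.8] xl [-0.87  0.09 -0.49]
top 24 top centre [ 0.5528 -0.1748  0.3109] n [-0.526  0.112  0.843] hull res mm [  5.    0.6  -6.1  -7.4 -17.2  -8.8  -0.7   6.8   9.2] origin [ 0.5654 -0.1775  0.2906] TCP-origin: along xl,yl,n mm [-29.6  36.3  44.3] xl [-0.82  0.18 -0.54]
```

```bash
python3 - <<'E'
from h import *
to([.563,.016,.30])
E
```

```text
t 7.8 pos [ 0.5589 -0.2133  0.3438] yaz 83.64 tool z [-0.002  0.001 -1.   ] dp cm [ 2.12 22.83  4.41] F [ 0.2  0.3 -1.8]
```

play_rows([
  {"dp": [0.3,3.26,0],"yaw": 0,"jaw": 1.5},
  {"dp": [0.3,3.26,0],"yaw": 0,"jaw": 1.5},
  {"dp": [0.3,3.26,0],"yaw": 0,"jaw": 1.5},
  {"dp": [0.3,3.26,0],"yaw": 0,"jaw": 1.5},
  {"dp": [0.3,3.26,0],"yaw": 0,"jaw": 1.5},
  {"dp": [0.3,3.26,0],"yaw": 0,"jaw": 1.5},
  {"dp": [0.3,3.26,0],"yaw": 0,"jaw": 1.5},
  {"dp": [0,0,2.2],"yaw": 0,"jaw": 1.5},
  {"dp": [0,0,2.2],"yaw": 0,"jaw": 1.5},
  {"dp": [0,0,0],"yaw": 0,"jaw": 1.5},
  {"dp": [0,0,0],"yaw": 0,"jaw": 1.5},
])

```text
time: 8.9
tool_pos: [0.5639, 0.0156, 0.3012]
tool_rot: [-0.001, 0.056, 0.998, 0.0]
contact_force: [0.2, 0.5, -0.7]
grip_width: 0.248
grip_force: 32.1
```

```bash
python3 - <<'E'
from h import *
og,n=disc("side")
to([.5628,.016,.256]); to([.5926,.0125,.204])
print("seat-origin",np.array([.6172,.0095,.1645])-og)
E
```

```text
side 451 top centre [0.5775 0.0133 0.2839] n [-0.492  0.053  0.869] hull res mm [ 0.3 -0.6  0.1 -0.4 -0.5 -1.1 -0.3  0.9  0.2  0.1 -0.   0.3 -0.4 -0.3
 -0.3 -0.4 -0.5 -0.6  0.6  0.3] origin [0.5894 0.012  0.263 ] TCP-origin: along xl,yl,n mm [ 3.4 -0.8 45.9] xl [-0.86  0.09 -0.5 ]
t 8.95 pos [0.5642 0.0155 0.302 ] yaz 83.59 tool z [ 0.  0. -1.] dp cm [0.15 0.03 4.6 ] F [-0.2  0.1 -0.3]
t 8.95 pos [0.5642 0.0155 0.302 ] yaz 83.59 tool z [ 0.  0. -1.] dp cm [-2.85  0.02  9.8 ] F [-0.2  0.1 -0.3]
seat-origin [ 0.02784796 -0.00254018 -0.09851788]
```

play_rows([
  {"dp": [0.1,0,1.6],"yaw": 0,"jaw": 1.5},
  {"dp": [0.1,0,1.6],"yaw": 0,"jaw": 1.5},
  {"dp": [0,0,1.5],"yaw": 0,"jaw": 1.5},
  {"dp": [-0.5,0,0.87],"yaw": 0,"jaw": 1.5},
  {"dp": [-0.5,0,0.87],"yaw": 0,"jaw": 1.5},
  {"dp": [-0.5,0,0.87],"yaw": 0,"jaw": 1.5},
  {"dp": [-0.5,0,0.87],"yaw": 0,"jaw": 1.5},
  {"dp": [-0.25,0,0.43],"yaw": 0,"jaw": 1.5},
  {"dp": [-0.25,0,0.43],"yaw": 0,"jaw": 1.5},
  {"dp": [-0.25,0,0.43],"yaw": 0,"jaw": 1.5},
  {"dp": [0,0,0],"yaw": 0,"jaw": 1.5},
])

```text
time: 10.05
tool_pos: [0.5893, 0.0128, 0.2062]
tool_rot: [-0.0, 0.056, 0.998, -0.0]
contact_force: [0.2, 0.1, -1.9]
grip_width: 0.252
grip_force: 32.3
```

```bash
python3 - <<'E'
from h import *
og,n=disc("side"); lidpose("side","s4")
to([.5926,.0125,.204])
print("seat-origin",np.array([.6172,.0095,.1645])-og)
E
```

```text
side 385 top centre [0.6026 0.0107 0.1888] n [-0.498  0.04   0.866] hull res mm [-0.1 -0.3  0.  -0.5 -0.5  1.2  0.1 -1.4 -0.7 -0.9  0.4  0.4 -0.1 -0.
 -0.5 -1.1 -1.2 -0.2 -0.4 -0.7 -0.6 -0.8 -0.5] origin [0.6146 0.0097 0.168 ] TCP-origin: along xl,yl,n mm [ 2.9 -1.  45.8] xl [-0.86  0.07 -0.5 ]
side 346 312 disc c [ 0.6008 -0.0103  0.1894] n [-0.491  0.062  0.869] tilt 29.7 az 172.8 sd 0.0012 red n 99 [0.5776 0.009  0.2084]
t 10.15 pos [0.5893 0.0128 0.2068] yaz 83.6 tool z [ 0. -0. -1.] dp cm [-0.33  0.01  0.28] F [-0.9 -0.2 -2. ]
seat-origin [ 0.00263476 -0.00023614 -0.00351547]
```

View pics/s4.png

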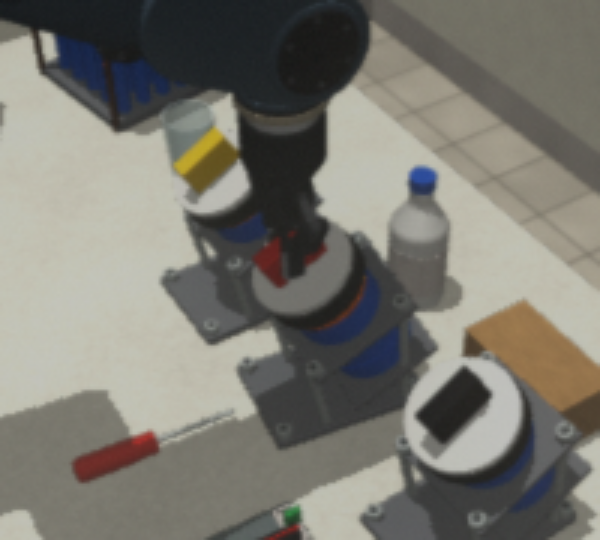

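The plug is in the mouth, about 4 mm above its seat and square to it. Now I'll press it along the axis.

play_rows([
  {"dp": [0,0,0],"yaw": 0,"jaw": 1.5},
  {"dp": [-0.15,0,0.26],"yaw": 0,"jaw": 1.5},
  {"dp": [-0.15,0,0.26],"yaw": 0,"jaw": 1.5},
  {"dp": [-0.15,0,0.26],"yaw": 0,"jaw": 1.5},
  {"dp": [-0.15,0,0.26],"yaw": 0,"jaw": 1.5},
], squeeze=60)

```text
time: 10.65
tool_pos: [0.5953, 0.0121, 0.1968]
tool_rot: [0.0, 0.056, 0.998, -0.0]
contact_force: [-3.8, 0.8, 6.6]
grip_width: 0.247
grip_force: 64.3
```

play_rows([
  {"dp": [-0.1,0,0.17],"yaw": 0,"jaw": 1.5},
  {"dp": [-0.1,0,0.17],"yaw": 0,"jaw": 1.5},
])

```text
time: 10.85
tool_pos: [0.5973, 0.0118, 0.1934]
tool_rot: [-0.0, 0.056, 0.998, -0.0]
contact_force: [-9.0, 1.7, 13.4]
grip_width: 0.246
grip_force: 65.3
```

```bash
python3 - <<'E'
from h import *
og,n=disc("side")
to([.5986,.0118,.194])
print("seat-origin",np.array([.6172,.0095,.1645])-og)
E
```

```text
side 367 top centre [0.611  0.0094 0.1759] n [-0.492  0.06   0.869] hull res mm [-0.3 -1.2 -0.1 -0.9 -0.7  0.7 -0.1 -0.9  0.8  1.1  0.2 -0.1 -1.2 -0.6
 -0.9 -0.3  0.6  0.2 -0.3] origin [0.6228 0.0079 0.1551] TCP-origin: along xl,yl,n mm [ 3.5 -0.7 46.1] xl [-0.86  0.11 -0.5 ]
t 10.9 pos [0.5972 0.0118 0.1935] yaz 83.58 tool z [-0. -0. -1.] dp cm [-0.14  0.01 -0.05] F [-7.4 -0.2 11.1]
seat-origin [-0.00564835  0.00156454  0.00942653]
```

play_rows([
  {"dp": [-0.1,0,0.17],"yaw": 0,"jaw": 1.5},
  {"dp": [0,0,0],"yaw": 0,"jaw": 1.5},
])

```text
time: 11.1
tool_pos: [0.5977, 0.012, 0.193]
tool_rot: [-0.001, 0.056, 0.998, -0.0]
contact_force: [-13.5, 2.6, 18.6]
grip_width: 0.251
grip_force: 66.3
```

play_rows([
  {"dp": [-0.1,0,0.17],"yaw": 0,"jaw": 1.5},
  {"dp": [0,0,0],"yaw": 0,"jaw": 1.5},
])

```text
time: 11.3
tool_pos: [0.5979, 0.0121, 0.1925]
tool_rot: [-0.001, 0.056, 0.998, -0.0]
contact_force: [-24.9, 4.1, 34.0]
grip_width: 0.25
grip_force: 68.8
```

The force rose to about 42 N with no further travel, so it has reached the stop. I'll unload and release.

play_rows([
  {"dp": [0.14,0,-0.24],"yaw": 0,"jaw": 1.5},
  {"dp": [0,0,0],"yaw": 0,"jaw": 4},
  {"dp": [0,0,0],"yaw": 0,"jaw": 4},
  {"dp": [0,0,0],"yaw": 0,"jaw": 4},
  {"dp": [0.6,0,-1],"yaw": 0,"jaw": 5},
  {"dp": [1.2,0,-2],"yaw": 0,"jaw": 6},
  {"dp": [1.8,0,-3],"yaw": 0,"jaw": 6},
  {"dp": [1.8,0,-3],"yaw": 0,"jaw": 6},
  {"dp": [0,0,0],"yaw": 0,"jaw": 6},
])

```text
time: 12.2
tool_pos: [0.544, 0.0181, 0.2864]
tool_rot: [0.003, 0.056, 0.998, 0.0]
contact_force: [1.0, 0.2, -0.6]
grip_width: 0.704
grip_force: 0.0
```

```bash
python3 - <<'E'
from h import *
from cell import grab_frame,camera_model
im,d=grab_frame("side"); P=cloud(d,camera_model("side")); h=cv2.cvtColor(im,cv2.COLOR_BGR2HSV)
p=P[(h[...,1]<60)&(h[...,2]>80)&(abs(P[...,1]-.01)<.07)&(abs(P[...,0]-.615)<.07)&(P[...,2]>.13)&(P[...,2]<.22)]
for _ in range(8):
    c=p.mean(0); vt=np.linalg.svd(p-c,full_matrices=False)[2]; nn=vt[2]*np.sign(vt[2,2]); e=(p-c)@nn; p=p[abs(e)<max(.0025,1.5*e.std())]
print(len(p),c.round(4),nn.round(3),"height along seat axis of disc top above open collar seat mm",(1000*(c-[.6172,.0095,.1645])@nn).round(1))
cv2.imwrite("pics/s5.png",cv2.resize(im[60:280,160:360],None,fx=2.7,fy=2.7))
to([.594-.06,.185+.001,.217+.09])
E
```

```text
361 [ 0.6078 -0.0077  0.1751] [-0.492  0.077  0.867] height along seat axis of disc top above open collar seat mm 12.5
t 12.25 pos [0.5442 0.0179 0.2843] yaz 83.6 tool z [ 0.004 -0.    -1.   ] dp cm [ 2.88 16.59 -2.28] F [ 1.6  0.5 -0.5]
```

View pics/s5.png

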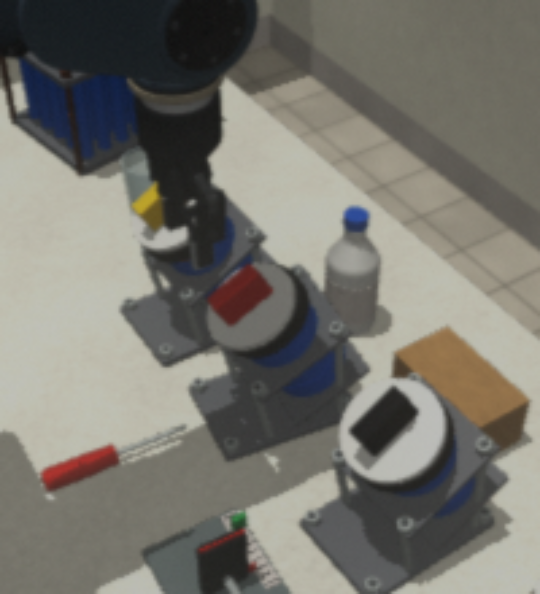

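The red-handled lid sits square, its orange band is covered, and it has travelled about 11.5 mm. Next is the yellow-handled lid.

```bash
python3 - <<'E'
from h import *
to([.5613,.186,.285])
E
```

```text
t 12.25 pos [0.5442 0.0179 0.2843] yaz 83.6 tool z [ 0.004 -0.    -1.   ] dp cm [ 0.17 16.89 -0.07] F [ 1.6  0.5 -0.5]
```

play_rows([
  {"dp": [0,3.4,0],"yaw": 0,"jaw": 6},
  {"dp": [0,3.4,0],"yaw": 0,"jaw": 6},
  {"dp": [0,3.4,0],"yaw": 0,"jaw": 6},
  {"dp": [0,3.4,0],"yaw": 0,"jaw": 6},
  {"dp": [0,3.3,0],"yaw": 0,"jaw": 6},
  {"dp": [0,0,0],"yaw": -0.086,"jaw": 6},
  {"dp": [0,0,0],"yaw": 0,"jaw": 6},
])

```text
time: 12.95
tool_pos: [0.5629, 0.1865, 0.2806]
tool_rot: [-0.001, 0.012, 1.0, -0.0]
contact_force: [0.2, -0.4, -0.8]
grip_width: 0.706
grip_force: 0.0
```

```bash
python3 - <<'E'
from h import *
from cell import grab_frame,camera_model
m=camera_model("wrist"); im,d=grab_frame("wrist"); P=cloud(d,m); h=cv2.cvtColor(im,cv2.COLOR_BGR2HSV)
H,S=h[...,0],h[...,1]
p=P[(H>18)&(H<35)&(S>120)&(P[...,2]>.15)&(P[...,2]<.24)]
t=p@np.array([-.503,.013,.864]); q=p[t>np.percentile(t,97)-.005]
print(len(q),((q.min(0)+q.max(0))/2).round(4),cv2.minAreaRect(q[:,:2].astype(np.float32)))
to([.5613,.186,.272]);to([.6015,.185,.203])
E
```

```text
2045 [0.5925 0.1892 0.2133] ((0.5925072431564331, 0.18927055597305298), (0.020892644301056862, 0.05228676274418831), 89.02826690673828)
t 13.0 pos [0.5629 0.1858 0.2809] yaz 88.46 tool z [-0.002 -0.001 -1.   ] dp cm [0.16 0.01 0.89] F [ 0.1 -0.6  0.2]
t 13.0 pos [0.5629 0.1858 0.2809] yaz 88.46 tool z [-0.002 -0.001 -1.   ] dp cm [-3.87  0.02  7.78] F [ 0.1 -0.6  0.2]
```

play_rows([
  {"dp": [0.1,0.3,0.9],"yaw": 0,"jaw": 6},
  {"dp": [-1,0,1.72],"yaw": 0,"jaw": 6},
  {"dp": [-1,0,1.72],"yaw": 0,"jaw": 6},
  {"dp": [-1,0,1.72],"yaw": 0,"jaw": 6},
  {"dp": [-1,0,1.72],"yaw": 0,"jaw": 6},
  {"dp": [0,0,0],"yaw": 0,"jaw": 6},
])

```text
time: 13.6
tool_pos: [0.6015, 0.1869, 0.201]
tool_rot: [-0.002, 0.014, 1.0, -0.001]
contact_force: [0.2, 0.6, -0.4]
grip_width: 0.703
grip_force: 0.0
```

play_rows([
  {"dp": [0,0,0],"yaw": 0,"jaw": 1.5},
  {"dp": [0,0,0],"yaw": 0,"jaw": 1.5},
  {"dp": [0,0,0],"yaw": 0,"jaw": 1.5},
  {"dp": [0,0,0],"yaw": 0,"jaw": 1.5},
  {"dp": [0,0,0],"yaw": 0,"jaw": 1.5},
  {"dp": [0,0,0],"yaw": 0,"jaw": 1.5},
  {"dp": [0,0,0],"yaw": 0,"jaw": 1.5},
], squeeze=60)

```text
time: 14.3
tool_pos: [0.6022, 0.1883, 0.2052]
tool_rot: [0.001, 0.013, 1.0, 0.0]
contact_force: [-2.8, 3.6, 5.7]
grip_width: 0.246
grip_force: 60.2
```

play_rows([
  {"dp": [-0.15,0,0.26],"yaw": 0,"jaw": 1.5},
  {"dp": [-0.15,0,0.26],"yaw": 0,"jaw": 1.5},
  {"dp": [-0.1,0,0.17],"yaw": 0,"jaw": 1.5},
  {"dp": [0,0,0],"yaw": 0,"jaw": 1.5},
])

```text
time: 14.7
tool_pos: [0.6059, 0.1882, 0.1987]
tool_rot: [0.0, 0.013, 1.0, 0.0]
contact_force: [-6.7, 4.7, 11.0]
grip_width: 0.25
grip_force: 60.7
```

play_rows([
  {"dp": [-0.1,0,0.17],"yaw": 0,"jaw": 1.5},
  {"dp": [0,0,0],"yaw": 0,"jaw": 1.5},
])

```text
time: 14.9
tool_pos: [0.606, 0.1883, 0.1987]
tool_rot: [-0.0, 0.013, 1.0, 0.0]
contact_force: [-18.6, 1.0, 27.2]
grip_width: 0.248
grip_force: 63.0
```

play_rows([
  {"dp": [-0.1,0,0.17],"yaw": 0,"jaw": 1.5},
  {"dp": [0,0,0],"yaw": 0,"jaw": 1.5},
])

```text
time: 15.1
tool_pos: [0.6061, 0.1883, 0.1986]
tool_rot: [-0.001, 0.012, 1.0, 0.0]
contact_force: [-32.4, -1.0, 43.4]
grip_width: 0.249
grip_force: 65.2
```

It has hit the hard stop. I'll release, back off, and check.

play_rows([
  {"dp": [0.17,0,-0.3],"yaw": 0,"jaw": 1.5},
  {"dp": [0.03,0,-0.05],"yaw": 0,"jaw": 4},
  {"dp": [0,0,0],"yaw": 0,"jaw": 4},
  {"dp": [0,0,0],"yaw": 0,"jaw": 4},
  {"dp": [0.6,0,-1],"yaw": 0,"jaw": 5},
  {"dp": [1.2,0,-2],"yaw": 0,"jaw": 5},
  {"dp": [1.8,0,-3],"yaw": 0,"jaw": 5},
  {"dp": [3,0,-2],"yaw": 0,"jaw": 5},
  {"dp": [4,0,0],"yaw": 0,"jaw": 5},
  {"dp": [4,0,0],"yaw": 0,"jaw": 5},
  {"dp": [0,0,0],"yaw": 0,"jaw": 5},
])

```text
time: 16.2
tool_pos: [0.4563, 0.1914, 0.2779]
tool_rot: [-0.001, 0.012, 1.0, -0.0]
contact_force: [0.4, 0.0, -0.0]
grip_width: 0.585
grip_force: 0.0
```

```bash
python3 - <<'E'
from h import *
from cell import grab_frame,camera_model
im,d=grab_frame("side"); P=cloud(d,camera_model("side")); h=cv2.cvtColor(im,cv2.COLOR_BGR2HSV); H,S,V=h[...,0],h[...,1],h[...,2]
o=(H>=5)&(H<17)&(S>160)&(P[...,2]>.1)&(P[...,0]>.5)&(P[...,0]<.7); print("orange px",o.sum(),P[o].mean(0) if o.any() else '')
for nm,c0 in(("yel",(.612,.18,.18)),("red",(.61,.005,.176)),("seal",(.626,-.21,.176))):
    D=P-np.array(c0); p=P[(S<60)&(V>80)&(abs(D)<[.06,.07,.05]).all(-1)]
    for _ in range(8):
        c=p.mean(0); vt=np.linalg.svd(p-c,full_matrices=False)[2]; nn=vt[2]*np.sign(vt[2,2]); e=(p-c)@nn; p=p[abs(e)<max(.0025,1.5*e.std())]
    print(nm,len(p),c.round(4),nn.round(3),"plane offset mm",(1000*((c-[.62,c[1],0])@[-.5,0,.866])).round(1))
# gauge: handle top, pointer red, marker green
r=((H<8)|(H>172))&(S>90)&(P[...,0]>.4)&(P[...,1]<-.1)&(P[...,1]>-.25)&(P[...,2]<.1)
for b in blobs(r,2): print("red",b.sum(),P[b].mean(0).round(4))
g=(H>45)&(H<85)&(S>80)&(V>40)&(abs(P[...,0]-.5)<.06)&(abs(P[...,1]+.13)<.1)
q=P[g]; print("green",g.sum(),q.min(0).round(4),q.max(0).round(4))
k=(V<60)&(S<140)&(abs(P[...,0]-.46)<.05)&(abs(P[...,1]+.18)<.03)&(P[...,2]>.06); q=P[k]; t=q[q[:,2]>.08]
print("plate",k.sum(),q.mean(0).round(4),np.percentile(q,[2,98],axis=0).round(4), "top rect",cv2.minAreaRect(t[:,:2].astype(np.float32)) if len(t)>4 else '')
to([.459,-.179,.15])
cv2.imwrite("pics/s6.png",cv2.resize(im[100:340,180:380],None,fx=2.5,fy=2.5))
E
```

```text
orange px 0 
yel 310 [0.6152 0.1724 0.1755] [-0.498  0.019  0.867] plane offset mm 154.4
red 397 [ 0.6059 -0.0057  0.1739] [-0.502  0.072  0.862] plane offset mm 157.6
seal 732 [ 0.6243 -0.215   0.175 ] [-0.502 -0.018  0.865] plane offset mm 149.4
red 37 [ 0.4562 -0.1764  0.0884]
red 7 [ 0.4877 -0.1792  0.0214]
green 18 [ 0.4985 -0.1298  0.0175] [ 0.5115 -0.1219  0.0328]
plate 135 [ 0.4535 -0.1822  0.0754] [[ 0.4316 -0.1852  0.0606]
 [ 0.4768 -0.177   0.0888]] top rect ((0.4551223814487457, -0.18000611662864685), (0.04760874807834625, 0.01350945234298706), 3.512681245803833)
t 16.25 pos [0.4586 0.1915 0.2782] yaz 88.58 tool z [ 0.001  0.    -1.   ] dp cm [ -0.96 -37.05  12.82] F [ 1.1  0.  -0. ]
```

View pics/s6.png

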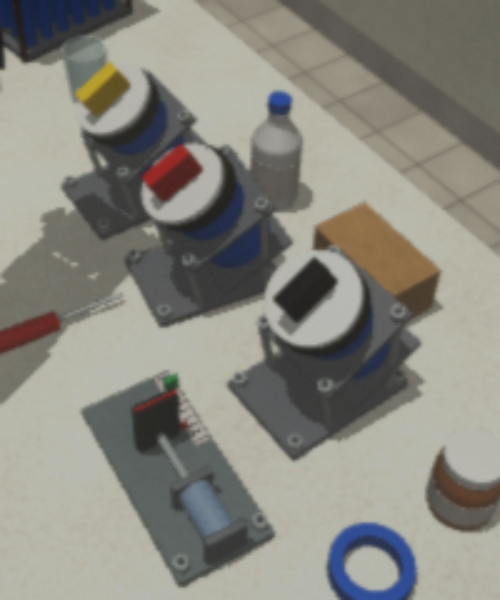

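All the orange bands are covered on both lids. Now I'll look at the gauge from above.

play_rows([
  {"dp": [0,-3.6,0],"yaw": 0,"jaw": 4},
  {"dp": [0,-3.6,0],"yaw": 0,"jaw": 4},
  {"dp": [0,-3.6,0],"yaw": 0,"jaw": 4},
  {"dp": [0,-3.6,0],"yaw": 0,"jaw": 4},
  {"dp": [0,-3.6,0],"yaw": 0,"jaw": 4},
  {"dp": [0,-3.6,0],"yaw": 0,"jaw": 4},
  {"dp": [0,-3.6,0],"yaw": 0,"jaw": 4},
  {"dp": [0,-3.6,0],"yaw": 0,"jaw": 4},
  {"dp": [0,-3.6,0.5],"yaw": 0,"jaw": 4},
  {"dp": [0,-3.6,0.5],"yaw": 0,"jaw": 4},
  {"dp": [0,0,0],"yaw": 0,"jaw": 4},
  {"dp": [0,0,0],"yaw": 0,"jaw": 4},
], squeeze=40)

```text
time: 17.45
tool_pos: [0.4511, -0.1692, 0.2673]
tool_rot: [-0.0, 0.014, 1.0, 0.0]
contact_force: [-0.8, 0.2, -0.6]
grip_width: 0.471
grip_force: 0.0
```

```bash
python3 - <<'E'
from h import *
from cell import grab_frame,camera_model
to([.456,-.18,.15])
m=camera_model("wrist"); im,d=grab_frame("wrist"); P=cloud(d,m); h=cv2.cvtColor(im,cv2.COLOR_BGR2HSV); H,S,V=h[...,0],h[...,1],h[...,2]
r=((H<8)|(H>172))&(S>90)&(P[...,0]>.4)&(P[...,1]<-.1)&(P[...,1]>-.25)&(P[...,2]<.1)
for b in blobs(r,8): print("red",b.sum(),P[b].mean(0).round(4),[np.round(x,4) for x in cv2.minAreaRect(P[b][:,:2].astype(np.float32))])
g=(H>45)&(H<85)&(S>80)&(V>40)&(abs(P[...,0]-.5)<.06)&(abs(P[...,1]+.13)<.1)
q=P[g]; print("green",g.sum(),q.min(0).round(4),q.max(0).round(4)); q=q[q[:,2]>.027]; print([np.round(x,4) for x in cv2.minAreaRect(q[:,:2].astype(np.float32))] if len(q)>4 else '')
q=P[(P[...,2]>.075)&(P[...,2]<.1)&(abs(P[...,0]-.456)<.05)&(abs(P[...,1]+.18)<.03)]
print("plate top",len(q),[np.round(x,4) for x in cv2.minAreaRect(q[:,:2].astype(np.float32))] if len(q)>4 else '')
cv2.imwrite("pics/w7.png",im)
E
```

```text
t 17.45 pos [ 0.4511 -0.1692  0.2673] yaz 88.41 tool z [-0.  0. -1.] dp cm [-0.52 -1.07 11.73] F [-0.8  0.2 -0.6]
red 151 [ 0.454  -0.1757  0.0881] [array([ 0.4552, -0.1756]), array([0.0044, 0.0499]), np.float64(86.1558)]
green 71 [ 0.4962 -0.1278  0.0113] [ 0.5124 -0.1184  0.0325]
[array([ 0.5044, -0.1244]), array([0.0072, 0.0162]), np.float64(87.9665)]
plate top 521 [array([ 0.4551, -0.1763]), array([0.0139, 0.0499]), np.float64(87.1638)]
```

View pics/w7.png

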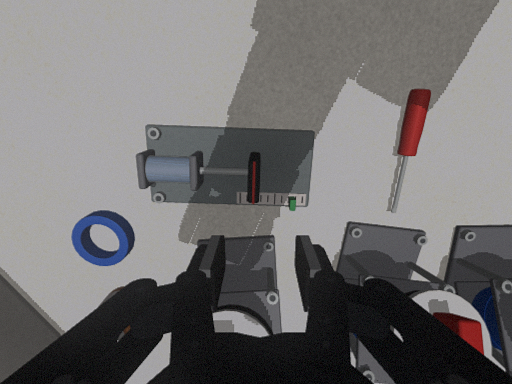

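The gauge plate is at about (253,178), seen edge-on, with its pointer near (255,200) and the green marker at (292,203). The required pull is about 54–56 mm along azimuth 87°.

play_rows([
  {"dp": [0,0,0],"yaw": 0.024,"jaw": 4},
  {"dp": [-0.2,-0.35,4],"yaw": 0,"jaw": 4},
  {"dp": [-0.2,-0.35,4],"yaw": 0,"jaw": 4},
  {"dp": [0,0,4],"yaw": 0,"jaw": 4},
  {"dp": [0,0,4],"yaw": 0,"jaw": 4},
  {"dp": [0,0,2.5],"yaw": 0,"jaw": 4},
  {"dp": [0,0,1.6],"yaw": 0,"jaw": 4},
  {"dp": [0,0,0],"yaw": 0,"jaw": 4},
])

```text
time: 18.3
tool_pos: [0.4538, -0.1744, 0.0648]
tool_rot: [-0.002, 0.025, 1.0, 0.001]
contact_force: [0.3, -0.4, 0.7]
grip_width: 0.468
grip_force: 0.0
```

play_rows([
  {"dp": [0,0,0],"yaw": 0,"jaw": 0.8},
  {"dp": [0,0,0],"yaw": 0,"jaw": 0.8},
  {"dp": [0,0,0],"yaw": 0,"jaw": 0.8},
  {"dp": [0,0,0],"yaw": 0,"jaw": 0.8},
  {"dp": [0,0,0],"yaw": 0,"jaw": 0.8},
  {"dp": [0,0,0],"yaw": 0,"jaw": 0.8},
])

```text
time: 18.9
tool_pos: [0.4552, -0.1762, 0.0675]
tool_rot: [0.001, 0.025, 1.0, -0.001]
contact_force: [-0.8, -2.6, 6.6]
grip_width: 0.158
grip_force: 41.2
```

Gripped at (0.4552, -0.1762), with an opening of about 14 mm. I'll pull out 54 mm.

play_rows([
  {"dp": [0,0.9,0],"yaw": 0,"jaw": 0.8},
  {"dp": [0,0.9,0],"yaw": 0,"jaw": 0.8},
  {"dp": [0,0.9,0],"yaw": 0,"jaw": 0.8},
  {"dp": [0,0.9,0],"yaw": 0,"jaw": 0.8},
  {"dp": [0,0.9,0],"yaw": 0,"jaw": 0.8},
  {"dp": [0,0.9,0],"yaw": 0,"jaw": 0.8},
  {"dp": [0,0,0],"yaw": 0,"jaw": 0.8},
  {"dp": [0,0,0],"yaw": 0,"jaw": 0.8},
])

```text
time: 19.7
tool_pos: [0.4586, -0.1226, 0.0675]
tool_rot: [0.002, 0.025, 1.0, -0.001]
contact_force: [1.0, -8.3, 3.2]
grip_width: 0.158
grip_force: 41.1
```

```bash
python3 - <<'E'
from h import *
from cell import grab_frame,camera_model
to([.4579,-.1219,.0675])
u=np.array([.052,.9986])
V0=[]
for n in("side","wrist","top"):
    m=camera_model(n); im,d=grab_frame(n); P=cloud(d,m); h=cv2.cvtColor(im,cv2.COLOR_BGR2HSV); H,S,V=h[...,0],h[...,1],h[...,2]
    near=(abs(P[...,0]-.495)<.035)&(abs(P[...,1]+.125)<.035)&(P[...,2]<.05)
    for nm,k in(("red",near&((H<8)|(H>172))&(S>90)),("green",near&(H>45)&(H<85)&(S>80)&(V>40))):
        q=P[k]; print(n,nm,len(q),(q.min(0).round(4),q.max(0).round(4),"along u range",np.percentile(q[:,:2]@u,[3,50,97]).round(4)) if len(q) else '')
    if n=="side":
        cv2.imwrite("pics/s8.png",cv2.resize(im[220:290,210:290],None,fx=8,fy=8,interpolation=cv2.INTER_CUBIC))
E
```

```text
t 19.7 pos [ 0.4586 -0.1226  0.0675] yaz 87.13 tool z [ 0.004 -0.002 -1.   ] dp cm [ 0.07  0.06 -0.  ] F [ 1.  -8.3  3.2]
side red 7 (array([ 0.4858, -0.1259,  0.0174]), array([ 0.4927, -0.1226,  0.0261]), 'along u range', array([-0.1002, -0.0994, -0.0972]))
side green 23 (array([ 0.4978, -0.1305,  0.0161]), array([ 0.5126, -0.122 ,  0.0341]), 'along u range', array([-0.1039, -0.1013, -0.0969]))
wrist red 0 
wrist green 0 
top red 0 
top green 0
```

View pics/s8.png

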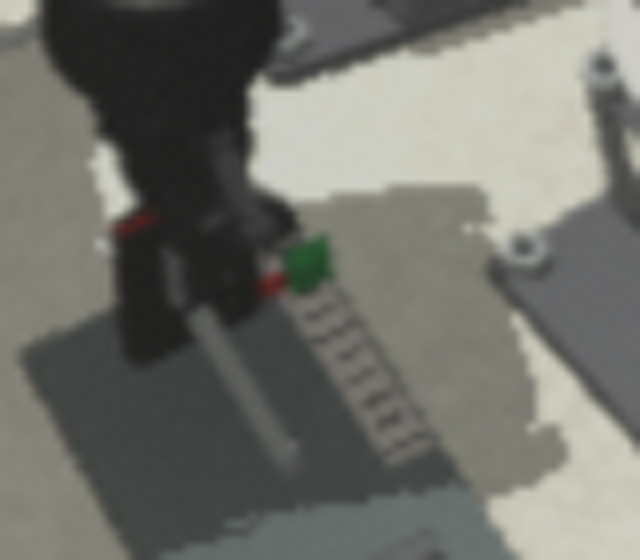

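The red pointer tip at (270,285) is level with the green marker at (308,262), to within about 1–2 mm. I'll hold it there.

play_rows([
  {"dp": [0,0,0],"yaw": 0,"jaw": 0.8},
  {"dp": [0,0,0],"yaw": 0,"jaw": 0.8},
  {"dp": [0,0,0],"yaw": 0,"jaw": 0.8},
  {"dp": [0,0,0],"yaw": 0,"jaw": 0.8},
  {"dp": [0,0,0],"yaw": 0,"jaw": 0.8},
  {"dp": [0,0,0],"yaw": 0,"jaw": 0.8},
  {"dp": [0,0,0],"yaw": 0,"jaw": 0.8},
  {"dp": [0,0,0],"yaw": 0,"jaw": 0.8},
  {"dp": [0,0,0],"yaw": 0,"jaw": 0.8},
  {"dp": [0,0,0],"yaw": 0,"jaw": 0.8},
  {"dp": [0,0,0],"yaw": 0,"jaw": 0.8},
  {"dp": [0,0,0],"yaw": 0,"jaw": 0.8},
  {"dp": [0,0,0],"yaw": 0,"jaw": 0.8},
  {"dp": [0,0,0],"yaw": 0,"jaw": 0.8},
  {"dp": [0,0,0],"yaw": 0,"jaw": 0.8},
  {"dp": [0,0,0],"yaw": 0,"jaw": 0.8},
  {"dp": [0,0,0],"yaw": 0,"jaw": 0.8},
  {"dp": [0,0,0],"yaw": 0,"jaw": 0.8},
  {"dp": [0,0,0],"yaw": 0,"jaw": 0.8},
  {"dp": [0,0,0],"yaw": 0,"jaw": 0.8},
])

```text
time: 21.85
tool_pos: [0.4585, -0.1228, 0.0675]
tool_rot: [0.002, 0.025, 1.0, -0.001]
contact_force: [1.6, -9.0, 4.4]
grip_width: 0.155
grip_force: 40.9
```

play_rows([
  {"dp": [0,0,0],"yaw": 0,"jaw": 0.8},
  {"dp": [0,0,0],"yaw": 0,"jaw": 0.8},
  {"dp": [0,0,0],"yaw": 0,"jaw": 0.8},
  {"dp": [0,-0.9,0],"yaw": 0,"jaw": 0.8},
  {"dp": [0,-0.9,0],"yaw": 0,"jaw": 0.8},
  {"dp": [0,-0.9,0],"yaw": 0,"jaw": 0.8},
  {"dp": [0,-0.9,0],"yaw": 0,"jaw": 0.8},
  {"dp": [0,-0.9,0],"yaw": 0,"jaw": 0.8},
  {"dp": [0,-0.9,0],"yaw": 0,"jaw": 0.8},
  {"dp": [0,0,0],"yaw": 0,"jaw": 0.8},
  {"dp": [0,0,0],"yaw": 0,"jaw": 4},
  {"dp": [0,0,0],"yaw": 0,"jaw": 4},
  {"dp": [0,0,0],"yaw": 0,"jaw": 4},
  {"dp": [0,0,0],"yaw": 0,"jaw": 4},
  {"dp": [0,0,-2],"yaw": 0,"jaw": 4},
  {"dp": [0,0,-3],"yaw": 0,"jaw": 4},
  {"dp": [0,0,-4],"yaw": 0,"jaw": 4},
  {"dp": [0,0,-4],"yaw": 0,"jaw": 4},
  {"dp": [0,0,-4],"yaw": 0,"jaw": 4},
  {"dp": [0,0,0],"yaw": 0,"jaw": 4},
])

```text
time: 23.85
tool_pos: [0.4563, -0.1764, 0.2411]
tool_rot: [0.004, 0.025, 1.0, -0.002]
contact_force: [-0.4, -0.1, -0.1]
grip_width: 0.471
grip_force: 0.0
```

```bash
python3 - <<'E'
from h import *
from cell import grab_frame,camera_model
to([.455,-.176,.2])
m=camera_model("wrist"); im,d=grab_frame("wrist"); P=cloud(d,m); h=cv2.cvtColor(im,cv2.COLOR_BGR2HSV); H,S,V=h[...,0],h[...,1],h[...,2]
q=P[(P[...,2]>.075)&(P[...,2]<.1)&(abs(P[...,0]-.456)<.05)&(abs(P[...,1]+.16)<.05)]
print("plate top",len(q),[np.round(x,4) for x in cv2.minAreaRect(q[:,:2].astype(np.float32))] if len(q)>4 else '')
g=P[(H>45)&(H<85)&(S>80)&(V>40)&(abs(P[...,0]-.5)<.06)&(abs(P[...,1]+.13)<.1)&(P[...,2]>.027)]; print("green",g.mean(0))
im,d=grab_frame("side"); h=cv2.cvtColor(im,cv2.COLOR_BGR2HSV);P=cloud(d,camera_model("side"))
o=(h[...,0]>=5)&(h[...,0]<17)&(h[...,1]>160)&(P[...,2]>.1)&(P[...,0]>.5)&(P[...,0]<.7); print("orange px",o.sum())
E
```

```text
t 23.85 pos [ 0.4563 -0.1764  0.2411] yaz 87.16 tool z [ 0.007 -0.004 -1.   ] dp cm [0.16 0.04 4.11] F [-0.4 -0.1 -0.1]
plate top 634 [array([ 0.4548, -0.1762]), array([0.0138, 0.0494]), np.float64(86.7026)]
green [ 0.50331091 -0.12457674  0.03046221]
orange px 0
```

The handle is back at its start position, the marker hasn't moved and no orange shows. I'll hand in the job.

```bash
python3 -c "
from cell import order
print(order.finish_job())"
```

```text
the job is handed in; nothing more can be done
None
```

I handed the job in: both lids are pressed to their stops with no orange showing, the gauge was held about 1–2 mm from the marker for over two seconds and its handle is back in, and the marker has not moved; the hand-in returned no verdict.

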